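Close up a row of wall blocks against the jig's end stop

ROBOT

A 6-joint arm with a two-finger parallel gripper is mounted at the origin on the work surface. World frame = base frame: x ahead of the robot, y to its left, z up, the work surface at z = 0. Lengths are in m, angles in rad, forces in N, time in s.
With the tool pointing down it reaches from about 0.375 to 0.975 m from the base axis. Payload 3.8 kg.
Tool frame: the origin (TCP) lies at the very end of the fingers, on their centre line; the grasp point (between the pads) lies 19 mm behind it; z points along the fingers, y is the direction in which the jaws open and shut (so a half turn about z gives the same grasp; the last joint's range is limited). The gripper opens to 85 mm and grips with 20 to 120 N. Pads are 22 mm wide; open, the fingers measure 114 mm over their backs; the gripper's body (76 mm by 85 mm) begins 54 mm behind the grasp point. The pads swing forward as they close: fully open they stand 13 mm farther back than shut.
Start: joints at [-1.352, 0.264, 1.604, -0, 1.274, -0.037], TCP at [0.171, -0.653, 0.231] pointing down, gripper open.
Joint ranges: [-2.63, 2.63], [-0.94, 2.18], [0.31, 2.57], [-1.31, 4.45], [0, 2.66], [-2.55, 2.55]. Speed limits (rad/s): [2.57, 2.57, 3.14, 3.14, 3.14, 3.14].

INTERFACE

Orientations are given as a rotation vector (axis times angle).
In Python, from workcell import bot, viewer gives the robot as it stands.
- The arm moves only by the tool jog_arm, never from a script. Its argument "motion" is a list of rows, each an object of numbers: "dx", "dy", "dz": the shift along the world's x, y, z in cm; "turn": the turn about the world's z in rad. A call has 1 to 12 rows; each row shifts and turns the commanded pose from where the row before left it; what a row does not reach is not made up. A row lasts 1/12 s, in which the tool goes at most 41.7 mm and 7.16 degrees, less where a joint would pass 70% of its speed; a pose out of reach is approached as far as the arm can. A call is refused whole if a number of a shift passes 4.17 or a number of a turn 0.125, either way. A call with a gripper value outside its range is refused whole. "fingers" is the finger opening in cm, from 0 to 8.54, set as the call begins (left out, the last holds). The fingers move at their own pace and stop on an object; "grip_force" is the grip in N (left out, the last holds). Time passes only in rows, so rows that do not move let the fingers close. It gives the time, the measured TCP pose, the force and the opening at its end, in the units of the state.
- bot.read_state(): the state, without advancing time (a new reading comes with each control period).
- viewer.read_camera(name): name is "scene" or "top"; returns (picture, depth): 400x640x3 uint8, red, green, blue; 400x640 float32, m along the optical axis (not along the pixel's ray), 0 where there is no reading.
- viewer.camera_info(name): a dict with "vertical_fov" (degrees; the focal length in pixels is half the picture's height over the tangent of half this angle, whatever the lens; pixels are square), "cx", "cy" (the principal point, pixels), "R" (3x3) and "t" (3): a world point X has camera coordinates R X + t. Camera axes: x right, y down, z forward; pixel columns grow to the right and rows downward; lengths in m; the calibration is good to about 2 mm. A picture is of the moment at which its call begins. camera_info takes no time and is no camera call.
- bot.finish_job(): hands the job in, once; it reports no verdict.
The state is a dict: "time": time; "q": joint angles; "joint_vel": joint speeds; "joint_torque": joint torques, N m; "tool_pos": TCP position; "tcp_rot": TCP orientation; "wrist_force": force on the tool from outside, world axes, zero at the start; "torque": the same for the moment, N m; "width": opening from 0.0 (shut) to 1.0 (fully open).
Only numpy, scipy, OpenCV 4.12 (cv2) and the standard library are available. Lean on these libraries where they do the work, as an engineer would, in place of code of your own. Each camera call takes 0.05 s, during which the arm holds its last target. There are 200 camera calls.

TASK

Push the row of five white wall blocks along the aluminium channel, as one train, until the leading block is fully home against the tall plywood end stop and no gaps are left in the row. Push steadily and gently with the fingers on the trailing block only (the one farthest from the stop); do not touch the other four, do not lift or tip any block, and do not crush the foam or ram the stop. Leave everything else on the bench where it is, and finish clear of the row.

Things in the scene. Friction and masses are not known exactly. Their poses are not given: they have to be found in the camera images.
- rail: aluminium channel screwed to the bench, running along its own y axis, 360 mm long (ends at y = +180 and -180 mm), 70 mm wide (its x). Origin on the bench surface under the channel's centre, z up. Floor 8 mm above the bench; a 12 mm thick fence on each long side rises to 20 mm above the bench; 43 mm clear between the fences, so blocks have 3 mm of play
- stop: the end stop: an upright plywood block closing one end of the channel (which end varies), 80 mm wide, 20 mm thick along the channel, 64 mm tall, fixed and rigid. Origin at the centre of its underside, on the channel's centre line 190 mm from the channel's centre, so its inner face is 180 mm from the channel's centre
- sill: a low flat plywood strip at the other, open end of the channel, 80 x 20 x 7.5 mm high, fixed; no stop. Origin at the centre of its underside
- block_1: white foam corner post, 40 mm wide (its x) x 36 mm along the channel (its y) x 56 mm tall; origin at the centre of its underside, mass 24 to 55 g; first in the row, at the channel's -y end. It is the trailing block when the stop is at the channel's +y end
- block_2: white foam wall block, dark window square on two sides, 40 mm wide (its x) x 36 mm along the channel (its y) x 40 mm tall; origin at the centre of its underside, mass 24 to 55 g; second in the row
- block_3: white foam wall block, dark window square on two sides, 40 mm wide (its x) x 36 mm along the channel (its y) x 40 mm tall; origin at the centre of its underside, mass 24 to 55 g; middle of the row. The five blocks stand touching (gaps under 1 mm), 181 mm of row, with 70 to 110 mm of empty channel at either end; the row slides on dry friction, about 0.6 to 2 N in all
- block_4: white foam wall block, dark window square on two sides, 40 mm wide (its x) x 36 mm along the channel (its y) x 40 mm tall; origin at the centre of its underside, mass 24 to 55 g; fourth in the row
- block_5: white foam corner post, 40 mm wide (its x) x 36 mm along the channel (its y) x 56 mm tall; origin at the centre of its underside, mass 24 to 55 g; last in the row, at the channel's +y end. It is the trailing block when the stop is at the channel's -y end
- spare_block: a spare white corner post, 40 x 36 x 56 mm tall, standing on the bench outside the channel; loose bystander, to be left alone; origin at the centre of its underside
- tape_roll: a red roll of tape lying flat, 84 mm across, 24 mm high; loose bystander, to be left alone; origin at the centre of its underside
- sanding_block: a black sanding block with a cork sole, 60 x 95 x 28 mm high; loose bystander, to be left alone; origin at the centre of its underside
- bottle: a clear water bottle, 62 mm across, 190 mm tall; loose bystander, to be left alone; origin at the centre of its underside
- jar: a small white jar with a grey lid, 52 mm across, 55 mm tall; loose bystander, to be left alone; origin at the centre of its underside
- offcut: a flat L-shaped offcut of white foam, about 95 x 100 x 30 mm high; its origin is the underside centre of its 50 x 100 mm long leg; loose bystander, to be left alone
- dome: a white foam half-ball, 84 mm across, 42 mm high; loose bystander, to be left alone; origin at the centre of its underside
There are look-alikes about, which are no part of the job. Leave any orange or purple look-alike of the block_2 alone.

How it is judged:
On the way:
1. the whole row stands closed up against the end stop (((y of stop in the frame of rail above 0 m and y of block_5 in the frame of rail above 0.159 m and y of block_4 in the frame of rail above 0.1226 m and y of block_3 in the frame of rail above 0.0862 m and y of block_2 in the frame of rail above 0.0498 m and y of block_1 in the frame of rail above 0.0134 m) or (y of stop in the frame of rail below 0 m and y of block_1 in the frame of rail below -0.159 m and y of block_2 in the frame of rail below -0.1226 m and y of block_3 in the frame of rail below -0.0862 m and y of block_4 in the frame of rail below -0.0498 m and y of block_5 in the frame of rail below -0.0134 m))), for 0.2 s.
At the end, for the whole second after the job is handed in: The leading block is within 3 mm of the end stop and the blocks follow without gaps (the trailing block within about 4.6 mm of its place in a closed row), all five upright in the channel (within 0.06 rad), on its floor and at rest (((y of stop in the frame of rail above 0 m and y of block_5 in the frame of rail above 0.159 m and y of block_4 in the frame of rail above 0.1226 m and y of block_3 in the frame of rail above 0.0862 m and y of block_2 in the frame of rail above 0.0498 m and y of block_1 in the frame of rail above 0.0134 m) or (y of stop in the frame of rail below 0 m and y of block_1 in the frame of rail below -0.159 m and y of block_2 in the frame of rail below -0.1226 m and y of block_3 in the frame of rail below -0.0862 m and y of block_4 in the frame of rail below -0.0498 m and y of block_5 in the frame of rail below -0.0134 m)) and angle between each of block_1, block_2, block_3, block_4, block_5's own z axis and vertical below 0.06 rad and linear speed of each of block_1, block_2, block_3, block_4, block_5 below 0.01 m/s and z of each of block_1, block_2, block_3, block_4, block_5 in the frame of rail below 0.0105 m and x of block_1 in the frame of rail between -0.005 and 0.005 m and x of block_2 in the frame of rail between -0.005 and 0.005 m and x of block_3 in the frame of rail between -0.005 and 0.005 m and x of block_4 in the frame of rail between -0.005 and 0.005 m and x of block_5 in the frame of rail between -0.005 and 0.005 m); the robot touches nothing.
It fails at once if the fingers touch a block of the row other than the trailing one (more than 0.5 N) ((y of stop in the frame of rail above 0 m and (contact force between the fingers and block_2 above 0.5 N or contact force between the fingers and block_3 above 0.5 N or contact force between the fingers and block_4 above 0.5 N or contact force between the fingers and block_5 above 0.5 N)) or (y of stop in the frame of rail below 0 m and (contact force between the fingers and block_1 above 0.5 N or contact force between the fingers and block_2 above 0.5 N or contact force between the fingers and block_3 above 0.5 N or contact force between the fingers and block_4 above 0.5 N))).
It fails at once if a block of the row is lifted more than 7 mm or tipped more than 0.25 rad (z of any of block_1, block_2, block_3, block_4, block_5 in the frame of rail above 0.015 m or angle between any of block_1, block_2, block_3, block_4, block_5's own z axis and vertical above 0.25 rad).
It fails at once if the trailing block is pressed with more than 45 N (foam crushed) (contact force between the fingers and block_1 above 45 N or contact force between the fingers and block_5 above 45 N).
It fails at once if a block is knocked along faster than 0.4 m/s (linear speed of any of block_1, block_2, block_3, block_4, block_5 above 0.4 m/s).
It fails at once if a bystander is moved more than 20 mm (distance of any of spare_block, tape_roll, sanding_block, bottle, jar, offcut, dome from where it was at the start of the episode above 0.02 m).
It also fails if it takes over 38 s, if anything falls off the work surface, if the arm or the gripper's body presses on something with over 40 N, if the wrist force passes 120 N, or if a joint passes its speed limit or range.

## Working session

There is one attempt and no reset: what is moved stays moved. The work goes in short steps, Python scripts to look and compute and a tool call to move; the robot and the scene stay as the last step left them, time stands still between calls to the robot, and variables do not carry over. Pictures are saved under pics/ and viewed, about 8 in all and at most 12, crops included, and the job is handed in when it is done.

Besides the shell and the picture viewer there is one more tool, called after ">>>" as a command line: name --argument value ..., lists and objects as JSON in quotes. jog_arm: Moves the arm, as the interface text tells. Its arguments: {"type":"object","properties":{"motion":{"type":"array"},"fingers":{"type":"number"},"grip_force":{"type":"number"}},"required":["motion"]}

```bash
mkdir -p pics; cat > h.py <<'E'
import numpy as np, cv2
from workcell import bot, viewer
def cam(n):
    i=viewer.camera_info(n); f=200/np.tan(np.radians(i['vertical_fov'])/2)
    return f,i['cx'],i['cy'],np.array(i['R']),np.array(i['t'])
def cloud(n,d):
    f,cx,cy,R,t=cam(n); v,u=np.mgrid[:400,:640]
    P=np.stack([(u-cx)/f*d,(v-cy)/f*d,d],-1)
    return (P-t)@R
def ray(n,u,v,z):
    f,cx,cy,R,t=cam(n); C=-R.T@t; r=R.T@np.array([(u-cx)/f,(v-cy)/f,1])
    return C+r*(z-C[2])/r[2]
E
python3 - <<'E'
from h import *
for n in('scene','top'):
    p,d=viewer.read_camera(n); np.savez(n,p=p,d=d); cv2.imwrite(f'pics/{n}1.png',p[...,::-1]); print(n,viewer.camera_info(n),(d==0).mean())
print(bot.read_state())
E
```

```text
scene {'vertical_fov': 49.27135088095931, 'cx': 318.30509117823664, 'cy': 200.58966162739173, 'R': array([[-0.60938815,  0.79281925, -0.00914955],
       [ 0.60849979,  0.46025353, -0.64644775],
       [-0.50830511, -0.3995051 , -0.76290339]]), 't': array([ 0.31814126, -0.34934189,  1.29300229])} 0.00394140625
top {'vertical_fov': 43.017036853629946, 'cx': 310.62624111163893, 'cy': 198.5671338675846, 'R': array([[ 0.02988003, -0.99952297, -0.00781132],
       [-0.99387   , -0.02887704, -0.10671707],
       [ 0.10644059,  0.01095214, -0.99425874]]), 't': array([0.03244338, 0.58133047, 1.00150551])} 0.0040859375
{'time': 0.1, 'q': array([-1.35191274e+00,  2.64667722e-01,  1.60524887e+00, -5.00949336e-06,
        1.27367314e+00, -3.69239399e-02]), 'joint_vel': array([-0.00024284, -0.00241137, -0.00314571,  0.00067583, -0.00076666,
       -0.00189743]), 'joint_torque': array([ 3.45355338e-04, -5.16705322e+01, -3.68589985e+01, -1.05813540e-04,
        6.32964220e-03,  1.08094611e-05]), 'tool_pos': array([ 0.17063164, -0.65239993,  0.23008713]), 'tcp_rot': array([-3.11395797e+00, -4.00475493e-01,  2.92316125e-04]), 'wrist_force': array([-0.07967666, -0.14459542, -1.07437776]), 'torque': array([-0.02350131, -0.03036077,  0.00581174]), 'width': 1.0006829226826135}
```

View pics/top1.png

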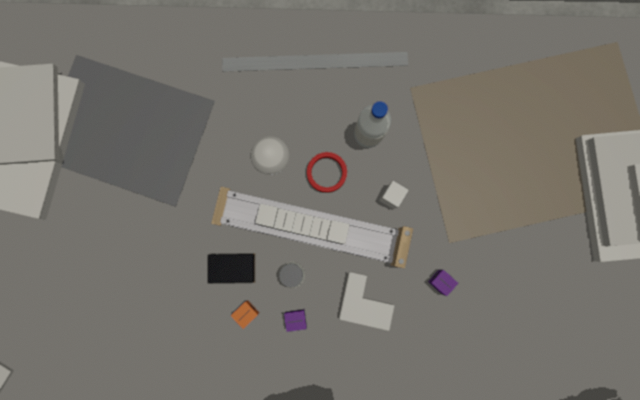

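View pics/scene1.png

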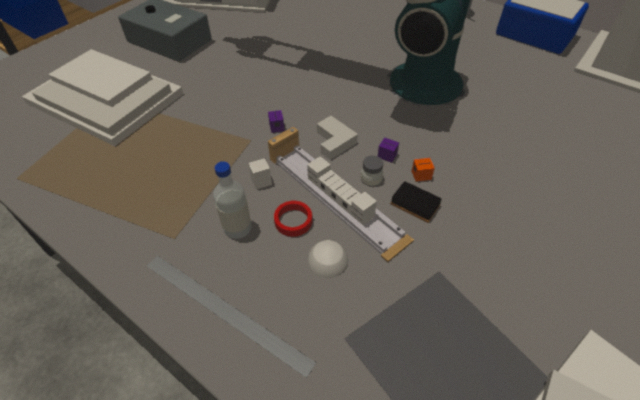

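The top view shows the tall stop at (404,247) on the right and the sill at (220,205) on the left. The trailing post is at (266,216) and the leading post at (338,232). Next I'll measure these in world coordinates.

```bash
python3 - <<'E'
from h import *
for n in('top','scene'):
    z=np.load(n+'.npz'); p=z['p'].astype(int); C=cloud(n,z['d'])
    sm=ray('top',220,205,0)[:2]; 
    st=ray('top',404,247,.064)[:2]
    print(n,'sill,stop approx',sm,st)
    u=(st-sm)/np.linalg.norm(st-sm); w=np.array([-u[1],u[0]])
    Q=C[...,:2]-sm; a=Q@u; b=Q@w; L=np.linalg.norm(st-sm)
    Z=C[...,2]; m0=(a>-.03)&(a<L+.03)&(abs(b)<.045)
    sat=p.max(-1)-p.min(-1)
    print('floor z', [ (lo,int((m0&(Z>lo)&(Z<lo+.004)).sum())) for lo in np.arange(-.008,.072,.004).round(3)])
    for lab,m in(('tops64 white',m0&(Z>.058)&(Z<.072)&(sat<45)),('win48',m0&(Z>.042)&(Z<.054)&(sat<45)),('stop',m0&(Z>.055)&(sat>=45)),('sill',m0&(Z<.02)&(sat>=45))):
        k,lb,s,c=cv2.connectedComponentsWithStats(m.astype(np.uint8))
        for i in range(1,k):
            if s[i,4]>40:
                X=C[lb==i]; r=cv2.minAreaRect((X[:,:2]*1000).astype(np.float32))
                print(lab,s[i,4],np.median(X,0).round(4),'px',c[i].round(1),'rect',np.round(r[0],1),np.round(r[1],1),round(r[2],1))
E
```

```text
top sill,stop approx [0.56438618 0.23945699] [ 0.48708602 -0.13538727]
floor z [(np.float64(-0.008), 19), (np.float64(-0.004), 833), (np.float64(0.0), 1404), (np.float64(0.004), 955), (np.float64(0.008), 1332), (np.float64(0.012), 134), (np.float64(0.016), 761), (np.float64(0.02), 1197), (np.float64(0.024), 94), (np.float64(0.028), 25), (np.float64(0.032), 20), (np.float64(0.036), 14), (np.float64(0.04), 31), (np.float64(0.044), 412), (np.float64(0.048), 678), (np.float64(0.052), 51), (np.float64(0.056), 21), (np.float64(0.06), 461), (np.float64(0.064), 686), (np.float64(0.068), 37)]
tops64 white 375 [0.5418 0.1355 0.0647] px [266.2 214.9] rect [542.  135.4] [36.2 40. ] 78.3
tops64 white 381 [ 0.513  -0.0062  0.0645] px [337.9 231.5] rect [513.6  -6.1] [36.  40.1] 78.7
tops64 white 52 [ 0.5161 -0.1427  0.0648] px [408.  232.1] rect [ 517.4 -142.6] [15.8 17.7] 78.9
tops64 white 43 [ 0.4598 -0.1298  0.0648] px [401.3 261. ] rect [ 459.9 -130.6] [11.7 13.6] 2.4
win48 1103 [0.5277 0.065  0.0486] px [302.  223.6] rect [528.1  66.1] [111.3  40.4] 78.6
stop 285 [ 0.4871 -0.1335  0.0646] px 
[... 573 characters left out ...]
383), (np.float64(0.048), 430), (np.float64(0.052), 105), (np.float64(0.056), 96), (np.float64(0.06), 326), (np.float64(0.064), 392), (np.float64(0.068), 0)]
tops64 white 243 [ 0.5131 -0.0047  0.0641] px [318.6 165. ] rect [511.6  -6.5] [38.7 41.6] 78.4
tops64 white 288 [0.5419 0.1363 0.0642] px [363.8 201.5] rect [540.8 134.8] [37.2 41.6] 79.5
win48 112 [ 0.4943 -0.1275  0.0476] px [283.6 143. ] rect [ 489.9 -127.1] [19.6 81.1] 65.6
win48 808 [0.5294 0.0639 0.0481] px [339.7 188. ] rect [526.3  65. ] [180.7  42.8] 79.0
stop 197 [ 0.4883 -0.1338  0.0638] px [282.2 136.3] rect [ 485.3 -135. ] [23.7 80.3] 79.1
sill 319 [0.5621 0.2374 0.0078] px [397.  247.3] rect [560.1 237. ] [21.  81.1] 77.2
```

Both cameras agree. The axis runs from the sill (562,238) mm to the stop (488,-134) mm, 379 mm against the expected 380. The trailing post is at (541.5,135.5) and needs about 103 mm of travel along u=(-0.196,-0.981). I'll push with the fingers shut, jaw axis across the channel.

>>> jog_arm --motion '[{"dx": 2,"dy": 2.8,"turn": 0.09},{"dx": 2,"dy": 2.8,"turn": 0.09},{"dx": 2,"dy": 2.8,"turn": 0.09},{"dx": 2,"dy": 2.8,"turn": 0.09},{"dx": 2,"dy": 2.8,"turn": 0.09},{"dx": 2,"dy": 2.8,"turn": 0.09},{"dx": 2,"dy": 2.8,"turn": 0.09},{"dx": 2,"dy": 2.8,"turn": 0.09},{"dx": 2,"dy": 2.8,"turn": 0.09},{"dx": 2,"dy": 2.8,"turn": 0.09},{"dx": 2,"dy": 2.8,"turn": 0.09},{"dx": 2,"dy": 2.8,"turn": 0.09}]' --fingers 0 --grip_force 20

```text
validation failed for argument at $.mo...
```

>>> jog_arm --motion '[{"dx": 2.0,"dy": 2.8,"dz": 0.0,"turn": 0.09},{"dx": 2.0,"dy": 2.8,"dz": 0.0,"turn": 0.09}]' --fingers 0 --grip_force 20

```text
time: 0.27
tool_pos: [0.21, -0.597, 0.23]
tcp_rot: [-3.065, -0.681, 0.0]
wrist_force: [0.7, 0.2, -0.1]
width: 0.751
```

All four fields have to be given in every row.

>>> jog_arm --motion '[{"dx": 2.0,"dy": 3.0,"dz": 0.0,"turn": 0.08},{"dx": 2.0,"dy": 3.0,"dz": 0.0,"turn": 0.08},{"dx": 2.0,"dy": 3.0,"dz": 0.0,"turn": 0.08},{"dx": 2.0,"dy": 3.0,"dz": 0.0,"turn": 0.08},{"dx": 2.0,"dy": 3.0,"dz": 0.0,"turn": 0.08},{"dx": 2.0,"dy": 3.0,"dz": 0.0,"turn": 0.08},{"dx": 2.0,"dy": 3.0,"dz": 0.0,"turn": 0.08},{"dx": 2.0,"dy": 3.0,"dz": 0.0,"turn": 0.08},{"dx": 2.0,"dy": 3.0,"dz": 0.0,"turn": 0.08},{"dx": 2.0,"dy": 3.0,"dz": 0.0,"turn": 0.08},{"dx": 2.0,"dy": 3.0,"dz": 0.0,"turn": 0.08},{"dx": 2.0,"dy": 3.0,"dz": 0.0,"turn": 0.058}]'

```text
time: 1.27
tool_pos: [0.4511, -0.2352, 0.231]
tcp_rot: [-2.425, -1.996, 0.0]
wrist_force: [0.5, -1.0, -0.2]
width: -0.002
```

>>> jog_arm --motion '[{"dx": 0.85,"dy": 3.5,"dz": 0.0,"turn": 0.0},{"dx": 0.85,"dy": 3.5,"dz": 0.0,"turn": 0.0},{"dx": 0.85,"dy": 3.5,"dz": 0.0,"turn": 0.0},{"dx": 0.85,"dy": 3.5,"dz": 0.0,"turn": 0.0},{"dx": 0.85,"dy": 3.5,"dz": 0.0,"turn": 0.0},{"dx": 0.85,"dy": 3.5,"dz": 0.0,"turn": 0.0},{"dx": 0.85,"dy": 3.5,"dz": 0.0,"turn": 0.0},{"dx": 0.85,"dy": 3.5,"dz": 0.0,"turn": 0.0},{"dx": 0.85,"dy": 3.5,"dz": 0.0,"turn": 0.0},{"dx": 0.85,"dy": 3.5,"dz": 0.0,"turn": 0.0},{"dx": 0.85,"dy": 3.5,"dz": 0.0,"turn": 0.0},{"dx": 0.85,"dy": 3.5,"dz": 0.0,"turn": 0.0}]'

```text
time: 2.27
tool_pos: [0.5525, 0.1847, 0.2308]
tcp_rot: [-2.429, -1.992, 0.001]
wrist_force: [0.8, -0.8, -0.4]
width: 0.001
```

>>> jog_arm --motion '[{"dx": 0.0,"dy": 0.0,"dz": 0.0,"turn": 0.0},{"dx": 0.0,"dy": 0.0,"dz": 0.0,"turn": 0.0}]'

```text
time: 2.43
tool_pos: [0.5525, 0.1846, 0.2305]
tcp_rot: [-2.425, -1.996, 0.002]
wrist_force: [0.2, -0.5, -0.7]
width: 0.001
```

>>> jog_arm --motion '[{"dx": 0.1,"dy": 0.5,"dz": -2.0,"turn": 0.0},{"dx": 0.0,"dy": 0.0,"dz": -2.0,"turn": 0.0},{"dx": 0.0,"dy": 0.0,"dz": -2.0,"turn": 0.0},{"dx": 0.0,"dy": 0.0,"dz": -2.0,"turn": 0.0},{"dx": 0.0,"dy": 0.0,"dz": -2.0,"turn": 0.0},{"dx": 0.0,"dy": 0.0,"dz": -2.0,"turn": 0.0},{"dx": 0.0,"dy": 0.0,"dz": -2.0,"turn": 0.0},{"dx": 0.0,"dy": 0.0,"dz": -2.0,"turn": 0.0},{"dx": 0.0,"dy": 0.0,"dz": -2.0,"turn": 0.0},{"dx": 0.0,"dy": 0.0,"dz": -1.5,"turn": 0.0},{"dx": 0.0,"dy": 0.0,"dz": -1.0,"turn": 0.0},{"dx": 0.0,"dy": 0.0,"dz": 0.0,"turn": 0.0}]'

```text
time: 3.43
tool_pos: [0.5513, 0.1861, 0.0235]
tcp_rot: [-2.429, -1.989, 0.008]
wrist_force: [-0.4, -0.6, 0.1]
width: -0.001
```

```bash
python3 - <<'E'
from h import *
a=[viewer.read_camera(n)[0][...,::-1] for n in('top','scene')]
a=[cv2.resize(a[0][170:290,190:430],(720,360)),cv2.resize(a[1][110:270,250:450],(450,360))]
cv2.imwrite('pics/2.png',np.vstack([cv2.resize(a[0],(600,300)),cv2.copyMakeBorder(cv2.resize(a[1],(375,300)),0,0,0,225,0)]))
s=bot.read_state(); print(s['tool_pos'],s['wrist_force'],s['time'])
E
```

```text
[0.55370063 0.18718623 0.02632704] [1.12440103 0.73453552 0.03587512] 3.5333
```

View pics/2.png

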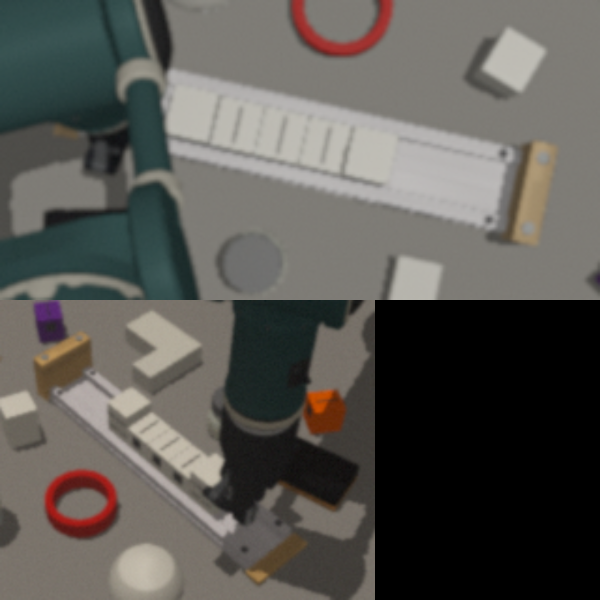

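The row is intact and the fingers are in the channel behind the trailing post (upper panel about (190,112), lower panel gripper at (235,510)). I expect contact near y=0.164 and home near y=0.063.

>>> jog_arm --motion '[{"dx": -0.08,"dy": -0.4,"dz": 0.0,"turn": 0.0},{"dx": -0.08,"dy": -0.4,"dz": 0.0,"turn": 0.0},{"dx": -0.08,"dy": -0.4,"dz": 0.0,"turn": 0.0},{"dx": -0.06,"dy": -0.3,"dz": 0.0,"turn": 0.0},{"dx": -0.06,"dy": -0.3,"dz": 0.0,"turn": 0.0},{"dx": -0.06,"dy": -0.3,"dz": 0.0,"turn": 0.0},{"dx": -0.06,"dy": -0.3,"dz": 0.0,"turn": 0.0},{"dx": -0.06,"dy": -0.3,"dz": 0.0,"turn": 0.0},{"dx": -0.06,"dy": -0.3,"dz": 0.0,"turn": 0.0},{"dx": -0.06,"dy": -0.3,"dz": 0.0,"turn": 0.0}]'

```text
time: 4.37
tool_pos: [0.5473, 0.1549, 0.0264]
tcp_rot: [-2.429, -1.992, -0.001]
wrist_force: [-0.1, 1.3, 0.7]
width: -0.001
```

>>> jog_arm --motion '[{"dx": -0.06,"dy": -0.3,"dz": 0.0,"turn": 0.0},{"dx": -0.06,"dy": -0.3,"dz": 0.0,"turn": 0.0},{"dx": -0.06,"dy": -0.3,"dz": 0.0,"turn": 0.0},{"dx": -0.06,"dy": -0.3,"dz": 0.0,"turn": 0.0},{"dx": -0.06,"dy": -0.3,"dz": 0.0,"turn": 0.0},{"dx": -0.06,"dy": -0.3,"dz": 0.0,"turn": 0.0},{"dx": -0.06,"dy": -0.3,"dz": 0.0,"turn": 0.0},{"dx": -0.06,"dy": -0.3,"dz": 0.0,"turn": 0.0},{"dx": -0.06,"dy": -0.3,"dz": 0.0,"turn": 0.0},{"dx": -0.06,"dy": -0.3,"dz": 0.0,"turn": 0.0}]'

```text
time: 5.2
tool_pos: [0.5411, 0.1247, 0.0263]
tcp_rot: [-2.429, -1.992, 0.0]
wrist_force: [0.9, 1.3, 0.5]
width: 0.0
```

```bash
cat > lead.py <<'E'
from h import *
p,d=viewer.read_camera('top'); C=cloud('top',d); u=np.array([-.196,-.981]); st=np.array([487.7,-133.9]); w=np.array([.981,-.196])
X=C.reshape(-1,3)*1000; Q=X[:,:2]-st; a=-(Q@u); b=Q@w
m=(abs(b)<17)&(X[:,2]>40)&(a>14)&(a<220)
hi=m&(X[:,2]>58)&(X[:,2]<70)
h,e=np.histogram(a[hi],np.arange(14,222,4)); print([(int(x),int(n)) for x,n in zip(e,h) if n])
k=hi&(a<160); print('lead a pct 2/50/98',np.percentile(a[k],[2,50,98]).round(1),'b',np.median(b[k]).round(1),'z',np.median(X[k,2]).round(1))
print(bot.read_state()['tool_pos'],bot.read_state()['wrist_force'])
E
python3 lead.py
```

```text
[(70, 2), (74, 35), (78, 36), (82, 36), (86, 35), (90, 36), (94, 36), (98, 37), (102, 36), (106, 35), (110, 1)]
lead a pct 2/50/98 [ 74.7  91.9 109.5] b -0.0 z 64.6
[0.54088906 0.12414699 0.02618764] [ 0.86679371  0.11681501 -0.26319739]
```

The row is being pushed cleanly. The leading block has about 64 mm left, so the TCP should end near y=0.061.

>>> jog_arm --motion '[{"dx": -0.07,"dy": -0.3,"dz": 0.0,"turn": 0.0},{"dx": -0.07,"dy": -0.3,"dz": 0.0,"turn": 0.0},{"dx": -0.07,"dy": -0.3,"dz": 0.0,"turn": 0.0},{"dx": -0.07,"dy": -0.3,"dz": 0.0,"turn": 0.0},{"dx": -0.07,"dy": -0.3,"dz": 0.0,"turn": 0.0},{"dx": -0.07,"dy": -0.3,"dz": 0.0,"turn": 0.0},{"dx": -0.07,"dy": -0.3,"dz": 0.0,"turn": 0.0},{"dx": -0.07,"dy": -0.3,"dz": 0.0,"turn": 0.0},{"dx": -0.07,"dy": -0.3,"dz": 0.0,"turn": 0.0},{"dx": -0.07,"dy": -0.3,"dz": 0.0,"turn": 0.0},{"dx": -0.07,"dy": -0.3,"dz": 0.0,"turn": 0.0},{"dx": -0.07,"dy": -0.3,"dz": 0.0,"turn": 0.0}]'

```text
time: 6.25
tool_pos: [0.5326, 0.0886, 0.0262]
tcp_rot: [-2.429, -1.992, 0.0]
wrist_force: [0.4, 0.2, -0.7]
width: -0.001
```

>>> jog_arm --motion '[{"dx": -0.04,"dy": -0.2,"dz": 0.0,"turn": 0.0},{"dx": -0.04,"dy": -0.2,"dz": 0.0,"turn": 0.0},{"dx": -0.04,"dy": -0.2,"dz": 0.0,"turn": 0.0},{"dx": -0.04,"dy": -0.2,"dz": 0.0,"turn": 0.0},{"dx": -0.04,"dy": -0.2,"dz": 0.0,"turn": 0.0},{"dx": -0.04,"dy": -0.2,"dz": 0.0,"turn": 0.0},{"dx": -0.04,"dy": -0.2,"dz": 0.0,"turn": 0.0},{"dx": -0.04,"dy": -0.2,"dz": 0.0,"turn": 0.0}]'

```text
time: 6.92
tool_pos: [0.5295, 0.0728, 0.0263]
tcp_rot: [-2.429, -1.992, -0.0]
wrist_force: [0.0, 1.1, -1.1]
width: -0.003
```

```bash
python3 lead.py
```

```text
[(18, 13), (22, 34), (26, 37), (30, 32), (34, 38), (38, 34), (42, 38), (46, 35), (50, 37), (54, 29)]
lead a pct 2/50/98 [21.5 39.3 56.6] b -0.1 z 64.4
[0.52946471 0.07246867 0.0262847 ] [0.55986714 0.16006358 0.87877319]
```

>>> jog_arm --motion '[{"dx": -0.02,"dy": -0.1,"dz": 0.0,"turn": 0.0},{"dx": -0.02,"dy": -0.1,"dz": 0.0,"turn": 0.0},{"dx": -0.02,"dy": -0.1,"dz": 0.0,"turn": 0.0},{"dx": -0.02,"dy": -0.1,"dz": 0.0,"turn": 0.0},{"dx": -0.02,"dy": -0.1,"dz": 0.0,"turn": 0.0},{"dx": -0.02,"dy": -0.1,"dz": 0.0,"turn": 0.0},{"dx": -0.02,"dy": -0.1,"dz": 0.0,"turn": 0.0},{"dx": -0.02,"dy": -0.1,"dz": 0.0,"turn": 0.0},{"dx": -0.02,"dy": -0.1,"dz": 0.0,"turn": 0.0}]'

```text
time: 7.72
tool_pos: [0.5278, 0.0639, 0.0263]
tcp_rot: [2.429, 1.992, 0.0]
wrist_force: [0.5, 0.7, -0.1]
width: 0.005
```

>>> jog_arm --motion '[{"dx": -0.01,"dy": -0.05,"dz": 0.0,"turn": 0.0},{"dx": -0.01,"dy": -0.05,"dz": 0.0,"turn": 0.0}]'

```text
time: 7.88
tool_pos: [0.5276, 0.0629, 0.0263]
tcp_rot: [-2.429, -1.992, -0.0]
wrist_force: [0.1, 1.6, 0.5]
width: 0.001
```

Not against the stop yet. I'll continue in half-millimetre steps and watch the force.

>>> jog_arm --motion '[{"dx": -0.01,"dy": -0.05,"dz": 0.0,"turn": 0.0},{"dx": -0.01,"dy": -0.05,"dz": 0.0,"turn": 0.0}]'

```text
time: 8.05
tool_pos: [0.5274, 0.0619, 0.0263]
tcp_rot: [2.429, 1.992, 0.0]
wrist_force: [-0.2, 1.3, -0.2]
width: 0.001
```

>>> jog_arm --motion '[{"dx": -0.01,"dy": -0.05,"dz": 0.0,"turn": 0.0}]'

```text
time: 8.13
tool_pos: [0.5274, 0.0617, 0.0263]
tcp_rot: [-2.429, -1.992, -0.001]
wrist_force: [1.2, 3.4, -0.4]
width: 0.004
```

```bash
python3 lead.py
```

```text
[(14, 38), (18, 36), (22, 35), (26, 37), (30, 33), (34, 34), (38, 38), (42, 36)]
lead a pct 2/50/98 [14.5 29.9 45.3] b 0.0 z 64.4
[0.52748045 0.06171172 0.02636708] [-0.00401054  2.12945545 -1.21918945]
```

>>> jog_arm --motion '[{"dx": -0.01,"dy": -0.05,"dz": 0.0,"turn": 0.0}]'

```text
time: 8.27
tool_pos: [0.5276, 0.0616, 0.0265]
tcp_rot: [-2.429, -1.991, -0.002]
wrist_force: [0.8, 6.2, -0.7]
width: -0.004
```

>>> jog_arm --motion '[{"dx": -0.01,"dy": -0.05,"dz": 0.0,"turn": 0.0}]'

```text
time: 8.35
tool_pos: [0.5277, 0.0616, 0.0265]
tcp_rot: [-2.429, -1.991, -0.004]
wrist_force: [1.5, 8.4, 0.1]
width: -0.001
```

The TCP has stalled at y=0.0616 while the force climbs to 8.4 N, so the row is home. I'll hold for 0.3 s, then back off and rise.

>>> jog_arm --motion '[{"dx": 0.0,"dy": 0.0,"dz": 0.0,"turn": 0.0},{"dx": 0.0,"dy": 0.0,"dz": 0.0,"turn": 0.0},{"dx": 0.0,"dy": 0.0,"dz": 0.0,"turn": 0.0},{"dx": 0.0,"dy": 0.0,"dz": 0.0,"turn": 0.0},{"dx": 0.02,"dy": 0.1,"dz": 0.0,"turn": 0.0},{"dx": 0.04,"dy": 0.2,"dz": 0.0,"turn": 0.0},{"dx": 0.1,"dy": 0.5,"dz": 0.0,"turn": 0.0},{"dx": 0.2,"dy": 1.0,"dz": 0.0,"turn": 0.0},{"dx": 0.2,"dy": 1.0,"dz": 0.0,"turn": 0.0},{"dx": 0.2,"dy": 1.0,"dz": 0.0,"turn": 0.0},{"dx": 0.2,"dy": 1.0,"dz": 0.0,"turn": 0.0},{"dx": 0.0,"dy": 0.0,"dz": 0.0,"turn": 0.0}]'

```text
time: 9.35
tool_pos: [0.5374, 0.1106, 0.0265]
tcp_rot: [2.427, 1.994, 0.002]
wrist_force: [1.0, 0.2, 0.1]
width: -0.002
```

>>> jog_arm --motion '[{"dx": 0.0,"dy": 0.0,"dz": 1.5,"turn": 0.0},{"dx": 0.0,"dy": 0.0,"dz": 2.0,"turn": 0.0},{"dx": 0.0,"dy": 0.0,"dz": 2.0,"turn": 0.0},{"dx": 0.0,"dy": 0.0,"dz": 2.0,"turn": 0.0},{"dx": 0.0,"dy": 0.0,"dz": 2.0,"turn": 0.0},{"dx": 0.0,"dy": 0.0,"dz": 2.0,"turn": 0.0},{"dx": 0.0,"dy": 3.0,"dz": 2.0,"turn": 0.0},{"dx": 0.0,"dy": 3.0,"dz": 2.0,"turn": 0.0},{"dx": 0.0,"dy": 3.0,"dz": 2.0,"turn": 0.0},{"dx": 0.0,"dy": 3.0,"dz": 2.0,"turn": 0.0},{"dx": 0.0,"dy": 3.0,"dz": 0.0,"turn": 0.0},{"dx": 0.0,"dy": 0.0,"dz": 0.0,"turn": 0.0}]'

```text
time: 10.35
tool_pos: [0.5375, 0.2638, 0.2236]
tcp_rot: [-2.425, -1.996, -0.009]
wrist_force: [0.3, 0.4, -1.1]
width: 0.0
```

```bash
python3 lead.py; python3 - <<'E'
from h import *
a=[viewer.read_camera(n)[0][...,::-1] for n in('top','scene')]
cv2.imwrite('pics/3.png',np.vstack([cv2.resize(a[0][170:290,190:430],(600,300)),cv2.copyMakeBorder(cv2.resize(a[1][110:270,250:450],(375,300)),0,0,0,225,0)]))
E
```

```text
[(14, 35), (18, 38), (22, 35), (26, 32), (30, 36), (34, 36), (38, 37), (42, 36), (150, 6), (154, 35), (158, 36), (162, 36), (166, 34), (170, 36), (174, 35), (178, 36), (182, 35), (186, 30)]
lead a pct 2/50/98 [ 14.9  33.4 159.2] b -0.3 z 64.5
[0.53673769 0.26118957 0.22216082] [-0.62889876 -0.76470087 -0.52980389]
```

View pics/3.png

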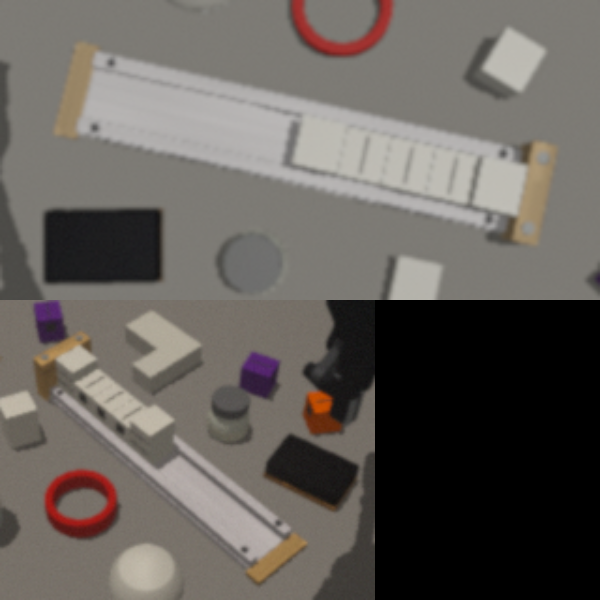

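The leading post sits flush against the stop (upper panel, (500,185) against (533,193)). The row is closed back to the trailing post at (320,143). The trailing post's centre measures about 171 mm from the stop centre, against 172 expected. The bystanders look unmoved and the gripper is clear.

>>> jog_arm --motion '[{"dx": 0.0,"dy": 0.0,"dz": 0.0,"turn": 0.0},{"dx": 0.0,"dy": 0.0,"dz": 0.0,"turn": 0.0}]'

```text
time: 10.67
tool_pos: [0.5363, 0.2572, 0.2204]
tcp_rot: [-2.43, -1.991, 0.003]
wrist_force: [0.4, -0.3, 1.1]
width: 0.004
```

```bash
python3 -c "
from workcell import bot
print(bot.finish_job())"
```

```text
the job is handed in; nothing more can be done
None
```

The five-block row is closed up against the plywood stop, and I handed the job in at about 10.7 s. I pushed about 103 mm with shut fingers on the trailing corner post only, slowing to 0.5 mm steps. I stopped when the TCP stalled at y = 0.0616 with about 8 N on the wrist, held 0.3 s, then backed off and rose clear.

**Last checks:**
- **Leading post:** it looks flush with the stop in the last picture. The depth points could not separate it from the stop.
- **Trailing post:** its centre is about 171–172 mm from the stop centre, against 172 mm for a closed row.
- **Row and bench:** no gaps or tilt are visible, and the bystanders in view look unmoved. I judged both by eye; the bottle and part of the offcut were outside that last picture.
- **Gripper:** it is clear of the row at z = 0.22.

The first move call was refused because every row needs all four fields. No check failed or disagreed.

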